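Close and latch the glaze-tile case

ROBOT

A 6-joint arm with a two-finger parallel gripper is mounted at the origin on the work surface. World frame = base frame: x ahead of the robot, y to its left, z up, the work surface at z = 0. Lengths are in mm, angles in rad, forces in N, time in s.
With the tool pointing down it reaches from about 300 to 950 mm from the base axis. Payload 3.1 kg.
Tool frame: the origin (TCP) lies on the centre line of the jaws, within the pads' length; the fingertips stand 25 mm ahead of it and the grasp point (between the pads) lies 6 mm ahead of it; z points along the fingers, y is the direction in which the jaws open and shut (so a half turn about z gives the same grasp; the last joint's range is limited). The gripper opens to 85 mm and grips with 20 to 120 N. Pads are 22 mm wide; open, the fingers measure 114 mm over their backs; the gripper's body (76 mm by 85 mm) begins 54 mm behind the grasp point. The pads swing forward as they close: fully open they stand 13 mm farther back than shut.
Start: joints at [1.118, 0.308, 1.634, -0, 1.2, -0.07], TCP at [233.475, 579.76, 256.272] pointing down, gripper open.
Joint ranges: [-3.06, 3.06], [-0.79, 1.96], [0.05, 2.63], [-1.19, 4.34], [0.05, 2.64], [-2.94, 2.94]. Speed limits (rad/s): [2.79, 2.79, 3.14, 3.14, 3.14, 3.14].

INTERFACE

Orientations are given as a rotation vector (axis times angle).
In Python, from station import ctrl, cams gives the robot as it stands.
- The arm moves only by the tool apply_moves, never from a script. Its argument "targets" is a list of rows, each a list of 3 entries, a list of its own where there are three numbers: the turn, a rotation vector about the world's x, y, z in rad, then the shift along the world's x, y, z in m, then the finger opening in m, from 0 to 0.0854. A call has 1 to 20 rows; each row shifts and turns the commanded pose from where the row before left it; what a row does not reach is not made up. A row lasts 1/8 s, in which the tool goes at most 62.5 mm and 10.7 degrees, less where a joint would pass 70% of its speed; a pose out of reach is approached as far as the arm can. A call is refused whole if a number of a shift passes 0.0625 or a number of a turn 0.188, either way. A call with a gripper value outside its range is refused whole. The fingers move at their own pace and stop on an object; "force" is the grip in N (left out, the last holds). Time passes only in rows, so rows that do not move let the fingers close. It gives the time, the measured TCP pose, the force and the opening at its end, in the units of the state.
- ctrl.observe(): the state, without advancing time (a new reading comes with each control period).
- cams.read_camera(name): name is "scene" or "side" or "wrist"; returns the picture (420x560x3 uint8, blue, green, red); there is no depth.
- cams.camera_model(name): a dict with "mtx" (3x3 intrinsics, pixels), "world_to_cam" (4x4, takes a point from world to camera coordinates). Camera axes: x right, y down, z forward; pixel columns grow to the right and rows downward; lengths in mm; the calibration is good to about 2 mm. A picture is of the moment at which its call begins: read the wrist's pose just before it. camera_model takes no time and is no camera call; for the wrist camera it gives the pose at the moment of the call.
- ctrl.sign_off(): hands the job in, once; it reports no verdict.
The state is a dict: "time_s": time; "joint_positions": joint angles; "joint_velocities": joint speeds; "joint_torque": joint torques, N m; "position": TCP position; "tool_rot": TCP orientation; "ft_force": force on the tool from outside, world axes, zero at the start; "torque": the same for the moment, N m; "opening": finger opening in mm.
Only numpy, scipy, OpenCV 4.12 (cv2) and the standard library are available. Lean on these libraries where they do the work, as an engineer would, in place of code of your own. Each camera call takes 0.05 s, during which the arm holds its last target. There are 200 camera calls.

TASK

Shut the lid of the wide wooden case that holds the glaze test tiles, then turn its wooden turnbutton inward until it lies square across the lid, so that the lid cannot open. Leave the lid of the narrow tool case open.

Things in the scene. Friction and masses are not known exactly. Their poses are not given: they have to be found in the camera images.
- tile_case: Wide shallow wooden case of test tiles, 200 mm deep (its x) by 260 wide (y), fixed to the bench, left or right of the narrow one. Origin: centre of its underside; x points from its front rail (nearer the robot) to the hinged back, z up. The rail is 28 mm thick (x -100 to -72), 70 high and carries the turnbutton; other walls are 60 high. Nothing stands within 30 mm in front of the rail.
- tile_lid (a joint): Angle of the wide case's plywood lid (rad): 0 shut, growing as it opens; starts at 0.45 to 0.9. Hinge line along the case's y at x +100, z 60 mm; lid 170 mm from hinge to free edge, 260 wide, 10 thick. Shut, it covers x -70 to +100, its top at z 70, level with the rail. Stiff hinge: stays where left; about 4 N down near the free edge shuts it.
- tile_button (a joint): Angle of the wide case's turnbutton (rad): a dark wooden bar 16 mm wide, z 72 to 92 mm, on an upright screw at x -86, y 0 of the case; long end 60 mm from the screw, tail 12. 0: long end along the rail, to the case's +y; grows clockwise seen from above; 1.57: long end to +x, square across the lid. Starts near 0, stays where left, 1 N at its end turns it, stops at -0.35 and 1.75.
- tool_lid (a joint): Angle of the lid of the narrow case (200 by 160 mm, modelling tools inside, otherwise built like the wide one, with its own turnbutton): 0 shut, positive open. It starts open at about 1 rad and is to be left open.

How it is judged:
By the outcome, as a careful person would: the job done as asked, in the order asked, and still so for the second after the job is handed in, with the robot touching nothing.
It also fails if it takes over 45 s, if anything falls off the work surface, if the arm or the gripper's body presses on something with over 40 N, if the wrist force passes 120 N, or if a joint passes its speed limit or range.

## Working session

There is one attempt and no reset: what is moved stays moved. The work goes in short steps, Python scripts to look and compute and a tool call to move; the robot and the scene stay as the last step left them, time stands still between calls to the robot, and variables do not carry over. Pictures are saved under pics/ and viewed, about 8 in all and at most 12, crops included, and the job is handed in when it is done.

Besides the shell and the picture viewer there is one more tool, called after "Call:" in YAML: its name, and indented under it one key for each argument. apply_moves: Moves the arm, as the interface text tells. Its arguments: {"type":"object","properties":{"targets":{"type":"array"},"force":{"type":"number"}},"required":["targets"]}

```bash
mkdir -p pics; python3 - <<'E'
from station import ctrl,cams
import cv2,numpy as np
np.set_printoptions(precision=3,suppress=True)
a=cams.read_camera("scene");b=cams.read_camera("side")
cv2.imwrite("pics/scene.png",a);cv2.imwrite("pics/side.png",b)
for n in("scene","side"):
    m=cams.camera_model(n);print(n,m["mtx"],m["world_to_cam"])
s=ctrl.observe();print(s)
E
```

```text
scene [[525.54    0.    275.485]
 [  0.    525.54  207.551]
 [  0.      0.      1.   ]] [[   0.43     0.903    0.01  -251.206]
 [   0.805   -0.378   -0.458 -501.618]
 [  -0.409    0.205   -0.889 1157.654]
 [   0.       0.       0.       1.   ]]
side [[400.571   0.    277.935]
 [  0.    400.571 211.498]
 [  0.      0.      1.   ]] [[ -0.987  -0.16   -0.015 631.906]
 [ -0.09    0.625  -0.775 114.899]
 [  0.133  -0.764  -0.631 628.528]
 [  0.      0.      0.      1.   ]]
{'time_s': 0.1, 'joint_positions': array([ 1.118,  0.309,  1.635,  0.   ,  1.2  , -0.07 ]), 'joint_velocities': array([ 0.001, -0.003, -0.002,  0.   , -0.001,  0.001]), 'joint_torque': array([  0.   , -41.641, -27.765,   0.   ,   0.004,  -0.   ]), 'position': array([233.158, 579.105, 255.15 ]), 'tool_rot': array([-0.598, -3.084,  0.003]), 'ft_force': array([0.858, 0.005, 0.275]), 'torque': array([0.001, 0.021, 0.017]), 'opening': 85.58049385806042}
```

View pics/scene.png

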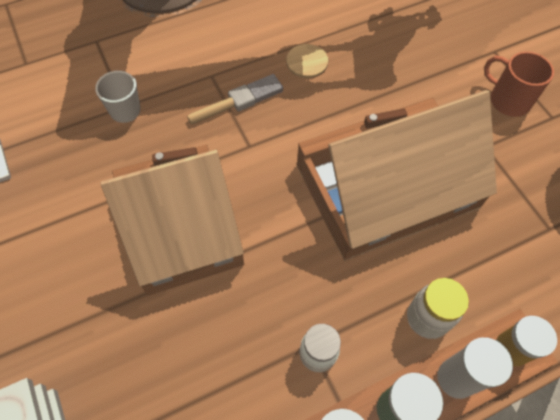

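View pics/side.png

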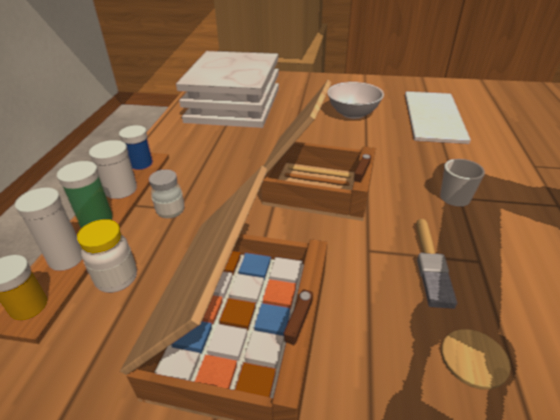

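The wide case is at the right in the scene view. Its screw is near (372,119) there and near (306,297) in the side view, with the bar pointing to +y. I'll zoom in for the rail corners.

```bash
cat > h.py <<'E'
import numpy as np,cv2
from station import ctrl,cams
np.set_printoptions(precision=3,suppress=True)
def ray(n,p):
    m=cams.camera_model(n);T=np.array(m["world_to_cam"]);R=T[:3,:3]
    return -R.T@T[:3,3], R.T@np.linalg.solve(m["mtx"],[p[0],p[1],1.])
def plane(n,p,z):
    c,d=ray(n,p);return c+d*(z-c[2])/d[2]
def tri(p,q,a="scene",b="side"):
    c,d=ray(a,p);e,f=ray(b,q)
    s=np.linalg.lstsq(np.c_[d,-f],e-c,rcond=None)[0]
    x,y=c+s[0]*d,e+s[1]*f;return (x+y)/2,np.linalg.norm(x-y)
E
python3 - <<'E'
from h import *
print(tri((372,119),(306,297)))
a=cv2.imread("pics/scene.png")[80:260,285:510];b=cv2.imread("pics/side.png")[225:420,130:340]
z=lambda i:cv2.resize(i,(390,int(390*i.shape[0]/i.shape[1])),interpolation=cv2.INTER_CUBIC)
a,b=z(a),z(b);h=max(len(a),len(b))
P=lambda i:cv2.copyMakeBorder(i,0,h-len(i),0,10,cv2.BORDER_CONSTANT)
cv2.imwrite("pics/crop.png",np.hstack([P(a),P(b)]))
E
```

```text
(array([573.941, 182.752,  88.394]), np.float64(1.735494855705529))
```

View pics/crop.png

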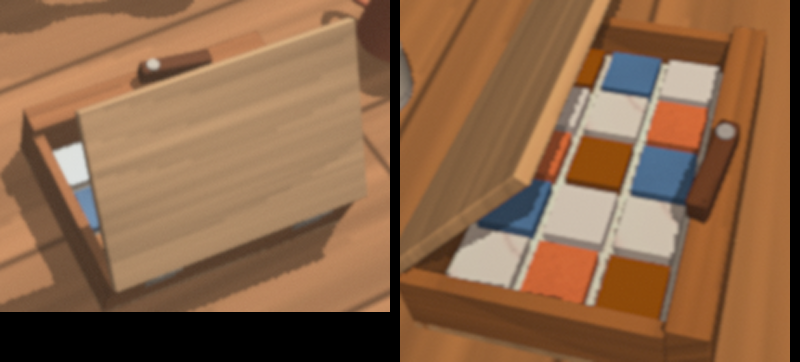

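```bash
python3 - <<'E'
from h import *
S,_=tri((372,119),(306,297))
A,e=tri((298.8,146.4),(326.5,242.2));print("outer -y corner",A,e)
A2=plane("side",(326.5,242.2),70);B2=plane("side",(298,410.8),70);print(A2,B2,np.linalg.norm(A2-B2))
A3=plane("scene",(298.8,146.4),70);print(A3)
d=(B2-A2)/np.linalg.norm(B2-A2)
ya=d[:2]; xa=np.array([ya[1],-ya[0]]);yaw=np.arctan2(xa[1],xa[0]);print("yaw",yaw,xa)
s=plane("scene",(372,119),92)[:2];s2=plane("side",(306,297),92)[:2];print("screw",s,s2)
sc=(s+s2)/2;O=sc+86*xa;print("origin",O)
print("screw from corner local",xa@(sc-(A2[:2])),ya@(sc-A2[:2]))
# bar tip
t=plane("side",((300)/1.857+130,212/1.857+225),88)[:2];print("tip local",xa@(t-sc),ya@(t-sc))
for p,q in(((331.2,145.2),(265,170)),((488.1,91.5),(197.3,322))):
    L,e=tri(p,q);r=L[:2]-O;print("lid corner",L,e,"local",xa@r,ya@r,"angle",np.arctan2(L[2]-60,100-xa@r))
E
```

```text
outer -y corner [556.295  54.56   65.336] 4.367344224808473
[554.389  57.868  70.   ] [566.661 316.83   70.   ] 259.2521290048749
[561.338  53.449  70.   ]
yaw -0.04735487677563961 [ 0.999 -0.047]
screw [576.909 181.044] [572.999 185.102]
origin [660.857 179.002]
screw from corner local 14.614607759977826 126.03738267089369
tip local 5.325980892892693 62.49673563212463
lid corner [647.509  53.675 190.101] 1.5181558709356575 local -7.4005830151748535 -125.81818758414504 angle 0.8806886146301517
lid corner [662.287 308.619 191.641] 3.02335150803992 local -4.707979419850562 129.5395163570975 angle 0.8988649337022326
```

Screw at about (575,183), case yaw about -0.05, lid at about 0.88 rad with its free edge near z = 191. I'll close the fingers and go above the lid with the tool aligned to the case.

Call:
apply_moves:
  targets:
    - [[0,0,0.028],[0.0372,-0.0335,0],0]
    - [[0,0,0.028],[0.0372,-0.0335,0],0]
    - [[0,0,0.028],[0.0372,-0.0335,0],0]
    - [[0,0,0.028],[0.0372,-0.0335,0],0]
    - [[0,0,0.028],[0.0372,-0.0335,0],0]
    - [[0,0,0.028],[0.0372,-0.0335,0],0]
    - [[0,0,0.028],[0.0372,-0.0335,0],0]
    - [[0,0,0.028],[0.0372,-0.0335,0],0]
    - [[0,0,0.028],[0.0372,-0.0335,0],0]
    - [[0,0,0.028],[0.0372,-0.0335,0],0]
    - [[0,0,0.028],[0.0372,-0.0335,0],0]
    - [[0,0,0.028],[0.0372,-0.0335,0],0]
    - [[0,0,0],[0,0,0],0]
  force: 40

```text
time_s: 1.72
position: [681.9, 174.4, 255.2]
tool_rot: [-0.08, -3.141, 0.002]
ft_force: [-1.1, 0.2, -0.3]
opening: -0.1
```

Call:
apply_moves:
  targets:
    - [[0,0,0],[0,0.002,-0.015],0]
    - [[0,0,0],[0,0.002,-0.015],0]
    - [[0,0,0],[0,0,-0.015],0]
    - [[0,0,0],[0,0,-0.015],0]
    - [[0,0,0],[-0.013,0,-0.012],0]
    - [[0,0,0],[-0.013,0,-0.013],0]
    - [[0,0,0],[-0.006,0,-0.011],0]
    - [[0,0,0],[-0.006,0,-0.011],0]
    - [[0,0,0],[-0.006,0,-0.011],0]
    - [[0,0,0],[-0.003,0,-0.01],0]
    - [[0,0,0],[-0.003,0,-0.01],0]
    - [[0,0,0],[-0.002,0,-0.01],0]
    - [[0,0,0],[0,0,-0.006],0]
    - [[0,0,0],[0,0,0],0]

```text
time_s: 3.48
position: [627.4, 181.4, 101.3]
tool_rot: [-0.073, -3.139, 0.001]
ft_force: [-0.3, 0.4, -0.4]
opening: 0.1
```

```bash
python3 - <<'E'
from h import *
cv2.imwrite("pics/side2.png",cams.read_camera("side"))
E
```

```text
(no output)
```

View pics/side2.png

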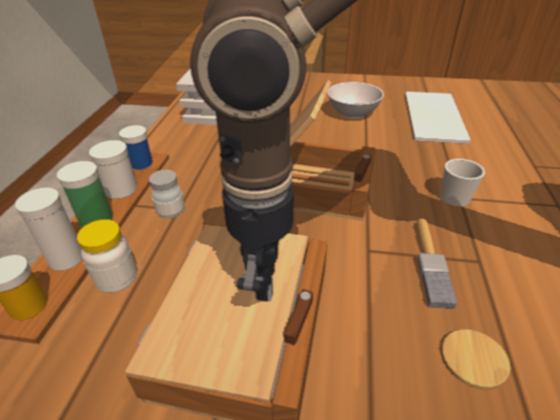

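Call:
apply_moves:
  targets:
    - [[0,0,0],[0,0,-0.004],0]
    - [[0,0,0],[0,0,-0.002],0]

```text
time_s: 3.78
position: [628.2, 181.8, 96.5]
tool_rot: [0.074, 3.14, 0.0]
ft_force: [0.3, -1.1, 1.1]
opening: -0.1
```

The lid now lies nearly flat under the fingertips, and the turnbutton's screw is still at (306,297). I'll press a little further until there is a force reading.

Call:
apply_moves:
  targets:
    - [[0,0,0],[0,0,-0.002],0]
    - [[0,0,0],[0,0,-0.002],0]
    - [[0,0,0],[0,0,0],0]

```text
time_s: 4.15
position: [628.2, 181.8, 95.0]
tool_rot: [-0.073, -3.141, 0.0]
ft_force: [-4.2, -1.2, 11.7]
opening: 0.0
```

The lid is seated: 11.7 N with the tips at z = 70. I'll lift and go to the front of the rail beside the bar's long end.

Call:
apply_moves:
  targets:
    - [[0,0,0],[0,0,0.025],0]
    - [[0,0,0],[0,0,0.025],0]
    - [[0,0,0],[-0.027,0.015,0],0]
    - [[0,0,0],[-0.027,0.015,0],0]
    - [[0,0,0],[-0.027,0.014,0],0]
    - [[0,0,0],[0,0,0],0]
    - [[0,0,0],[0,0,0],0]

```text
time_s: 5.03
position: [547.7, 225.7, 142.6]
tool_rot: [0.073, 3.139, 0.0]
ft_force: [-0.5, 0.8, -0.5]
opening: -0.5
```

```bash
python3 - <<'E'
from h import *
cv2.imwrite("pics/w.png",cams.read_camera("wrist"));print(ctrl.observe()["position"])
for p in((575,183,92),):
    m=cams.camera_model("wrist");T=m["world_to_cam"];q=m["mtx"]@(T[:3,:3]@p+T[:3,3]);print(q/q[2])
E
```

```text
[547.988 225.518 142.563]
[211.818 294.583   1.   ]
```

View pics/w.png

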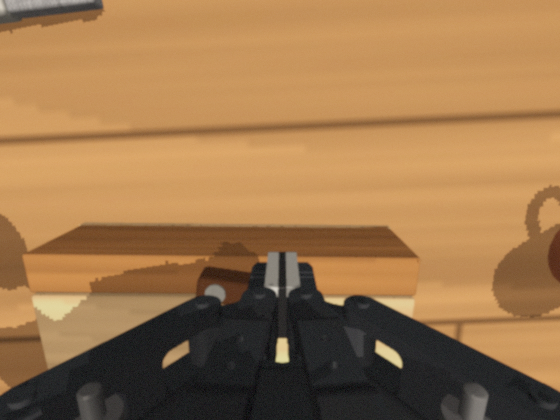

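Wrist view: the screw shows at (214,293) against a predicted (212,295), and the rail is parallel to the tool. The fingertips stand in front of the bar. I'll work out the arc for the push.

```bash
python3 - <<'E'
from h import *
xa=np.array([.999,-.047]);ya=np.array([.047,.999])
ph=np.linspace(0,1.5,16)
P=[np.array([548-575,225.7-183])]+[xa*(40*np.sin(p)-19*np.cos(p))+ya*(40*np.cos(p)+19*np.sin(p)) for p in ph]
print(np.diff(np.array(P),axis=0))
E
```

```text
[[ 9.899 -1.847]
 [ 4.164  1.503]
 [ 4.293  1.08 ]
 [ 4.38   0.646]
 [ 4.422  0.205]
 [ 4.421 -0.237]
 [ 4.375 -0.677]
 [ 4.285 -1.111]
 [ 4.153 -1.533]
 [ 3.979 -1.94 ]
 [ 3.766 -2.327]
 [ 3.515 -2.692]
 [ 3.228 -3.029]
 [ 2.91  -3.336]
 [ 2.562 -3.61 ]
 [ 2.189 -3.848]]
```

Call:
apply_moves:
  targets:
    - [[0,0,0],[0,0,-0.02],0]
    - [[0,0,0],[0,0,-0.019],0]
    - [[0,0,0],[0.005,-0.001,0],0]
    - [[0,0,0],[0.005,-0.001,0],0]
    - [[0,0,-0.1],[0.0042,0.0015,0],0]
    - [[0,0,-0.1],[0.0043,0.0011,0],0]
    - [[0,0,-0.1],[0.0044,0.0006,0],0]
    - [[0,0,-0.1],[0.0044,0.0002,0],0]
    - [[0,0,-0.1],[0.0044,-0.0002,0],0]
    - [[0,0,0],[0,0,0],0]

```text
time_s: 6.32
position: [579.5, 227.0, 103.9]
tool_rot: [0.847, 3.024, 0.001]
ft_force: [-0.2, -0.7, -0.4]
opening: 0.0
```

Call:
apply_moves:
  targets:
    - [[0,0,-0.1],[0.0044,-0.0007,0],0]
    - [[0,0,-0.1],[0.0043,-0.0011,0],0]
    - [[0,0,-0.1],[0.0042,-0.0015,0],0]
    - [[0,0,-0.1],[0.004,-0.0019,0],0]
    - [[0,0,-0.1],[0.0038,-0.0023,0],0]
    - [[0,0,-0.1],[0.0035,-0.0027,0],0]
    - [[0,0,-0.1],[0.0032,-0.003,0],0]
    - [[0,0,-0.1],[0.0029,-0.0033,0],0]
    - [[0,0,-0.1],[0.0026,-0.0036,0],0]
    - [[0,0,-0.1],[0.0022,-0.0038,0],0]
    - [[0,0,0],[0,0,0],0]

```text
time_s: 7.7
position: [614.3, 203.0, 103.7]
tool_rot: [2.192, 2.25, 0.002]
ft_force: [-0.1, 1.9, 0.2]
opening: 0.0
```

```bash
python3 - <<'E'
from h import *
b=cams.read_camera("side")[200:420,130:360];a=cams.read_camera("wrist");print(ctrl.observe()["position"])
b=cv2.resize(b,(439,420),interpolation=cv2.INTER_CUBIC)
cv2.imwrite("pics/d.png",np.hstack([b,a[:,100:460]]))
E
```

```text
[614.128 203.09  103.668]
```

View pics/d.png

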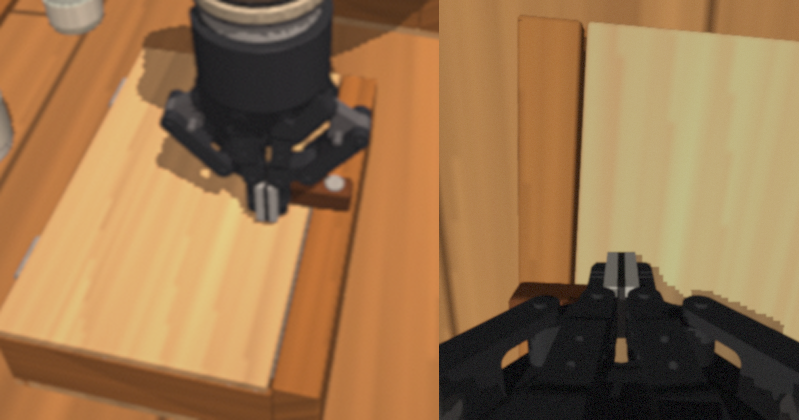

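The button now lies nearly square across the lid. I'll back off and look at its angle from above with the wrist camera.

Call:
apply_moves:
  targets:
    - [[0,0,0],[0,0.012,0],0]
    - [[0,0,0],[0,0,0.04],0]
    - [[0,0,0],[0,0,0.05],0]
    - [[0,0,0],[0,-0.045,0.02],0]
    - [[0,0,0],[0,-0.05,0],0]
    - [[0,0,0],[0,-0.04,0],0]
    - [[0,0,0],[0,0,0],0]
    - [[0,0,0],[0,0,0],0]

```text
time_s: 8.8
position: [613.8, 80.9, 213.4]
tool_rot: [-2.194, -2.248, -0.001]
ft_force: [0.6, 0.7, -0.3]
opening: 0.3
```

```bash
python3 - <<'E'
from h import *
a=cams.read_camera("wrist");print(ctrl.observe()["position"])
np.save("T.npy",cams.camera_model("wrist")["world_to_cam"])
cv2.imwrite("pics/w2.png",a)
E
```

```text
[613.749  81.351 213.3  ]
```

View pics/w2.png

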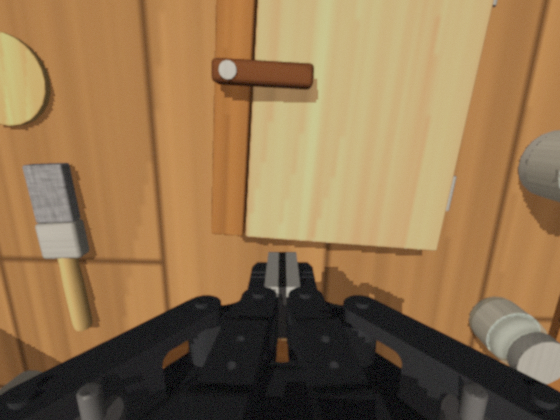

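```bash
python3 - <<'E'
from h import *
a=cv2.imread("pics/w2.png")
hsv=cv2.cvtColor(a,cv2.COLOR_BGR2HSV);v=hsv[...,2].astype(int)
c=np.arange(245,303,3);pts=[]
for x in c:
    g=np.diff(v[40:75,x]);pts.append((x,40.5+g.argmin()))
lo=[(x,215+.5+np.diff(v[215:260,x]).argmin()) for x in range(260,425,8)]
seam=[(235+.5+np.diff(v[y,235:265]).argmax(),y) for y in list(range(0,40,6))+list(range(110,225,6))]
def ang(P,z):
    W=np.array([plane("wrist",p,z)[:2] for p in P],np.float32)
    l=cv2.fitLine(W,cv2.DIST_HUBER,0,.01,.01).ravel();return np.arctan2(l[1],l[0]),W[[0,-1]]
print("bar",ang(pts,92));print("lid end",ang(lo,70));print("seam",ang(seam,70))
print("screw",plane("wrist",(228,70),92),"tip",plane("wrist",(312,73),92))
E
```

```text
bar (np.float32(-0.04366537), array([[585.973, 192.628],
       [625.165, 191.113]], dtype=float32))
lid end (np.float32(-0.053432416), array([[595.75 ,  54.406],
       [736.635,  46.769]], dtype=float32))
seam (np.float32(1.5135103), array([[592.725, 235.081],
       [583.197,  66.421]], dtype=float32))
screw [574.167 185.052  92.   ] tip [632.386 184.618  92.   ]
```

The bar is at -0.044 rad and the case's x axis at about -0.055 rad, so the button is at about 1.56 rad, which is square. I'll check the whole scene once more before handing in.

Call:
apply_moves:
  targets:
    - [[0,0,0],[0,0.03,0.05],0]
    - [[0,0,0],[-0.05,0.03,0.03],0]
    - [[0,0,0],[-0.06,0,0],0]
    - [[0,0,0],[-0.06,0,0],0]
    - [[0,0,0],[-0.06,0,0],0]
    - [[0,0,0],[0,0,0],0]
    - [[0,0,0],[0,0,0],0]

```text
time_s: 9.72
position: [386.6, 139.7, 292.7]
tool_rot: [2.191, 2.249, 0.004]
ft_force: [0.2, -0.4, 0.1]
opening: -0.2
```

```bash
python3 - <<'E'
from h import *
a=cams.read_camera("scene");b=cams.read_camera("side")
cv2.imwrite("pics/end.png",cv2.resize(np.hstack([a,b]),(800,300),interpolation=cv2.INTER_AREA))
E
```

```text
(no output)
```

View pics/end.png

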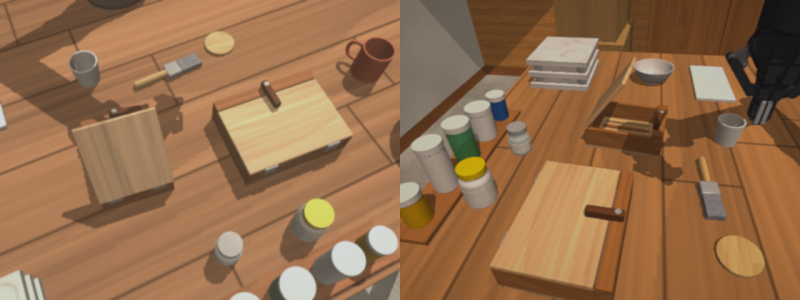

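Both views show the wide lid shut with the button square across it, at (270,93) and (603,212). The tool case is open as before, and the arm is clear.

```bash
python3 -c "
from station import ctrl
print(ctrl.sign_off())"
```

```text
the job is handed in; nothing more can be done
None
```

The wide tile case is shut and its turnbutton lies square across the lid. I pressed the lid down with closed fingertips until it seated: 11.7 N, with the tips level at z = 70 mm. I then swept the button round its screw from the front of the rail.

- **Button angle:** the wrist camera put the bar within about 0.01 rad of square, at about 1.56 rad.
- **Final pictures:** these showed the wide lid flat and the tool case still open as it started. The other items were where they began, and the arm was clear of everything.
- **Time and force:** I handed in at about 10 s. The highest wrist force I read was about 12 N.
- **Failed checks:** none. The initial position estimates from the two cameras disagreed by up to about 5 mm, and the first wrist picture settled the position to about 2 mm.

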